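Hold a bayonet cap at the venting half-turn

ROBOT

A 7-joint arm with a two-finger parallel gripper is mounted at the origin on a cart in front of the work surface, level with it; the furniture and walls round the work are solid. World frame = base frame: x ahead of the robot, y to its left, z up, the work surface at z = 0. Lengths are in m, angles in rad, forces in N, time in s.
With the tool pointing down it reaches from about 0.4 to 0.875 m from the base axis. Payload 19.3 kg.
Tool frame: the origin (TCP) lies on the mounting face of the last link; the fingertips stand 173 mm ahead of it and the grasp point (between the pads) lies 155 mm ahead of it (bot.grip_point_offset is the distance from the TCP to the grasp point, in m); z points along the fingers, y is the line along which they close (so a half turn about z gives the same grasp; the last joint's range is limited). The gripper opens to 85 mm and grips with 20 to 120 N. Pads are 22 mm wide; open, the fingers measure 114 mm over their backs; the gripper's body (76 mm by 85 mm) begins 54 mm behind the grasp point. The pads swing forward as they close: fully open they stand 13 mm farther back than shut.
Start: joints at [-1.35, 0.521, -0.036, 1.599, 0.021, 1.021, -0.113], TCP at [0.179, 0.599, 0.405] pointing down, gripper open.
Joint ranges: [-2.91, 2.91], [-0.3, 2.13], [-1.5, 1.42], [0.17, 2.43], [-1.26, 4.41], [0.16, 1.93], [-2.52, 2.52]. Speed limits (rad/s): [1.89, 1.89, 2.39, 2.39, 3.01, 3.01, 3.01].

INTERFACE

Orientations are given as [roll, pitch, yaw] about the fixed x, y, z axes, in that order (R = Rz(yaw) Ry(pitch) Rx(roll)).
In Python, from workcell import bot gives the robot as it stands.
- The arm moves only by the tool arm_command, never from a script. Its argument "deltas" is a list of rows, each a list of 3 entries, a list of its own where there are three numbers: the shift along the tool's x, y, z in cm, then the turn, a rotation vector about the tool's x, y, z in rad, then the finger opening in cm, from 0 to 8.54. In form: [[[tx, ty, tz], [rx, ry, rz], claw], ...]. A call has 1 to 20 rows; each row shifts and turns the commanded pose from where the row before left it, along the tool's axes as they then stand; what a row does not reach is not made up. A row lasts 1/10 s, in which the tool goes at most 50 mm and 8.59 degrees, less where a joint would pass 70% of its speed; a pose out of reach is approached as far as the arm can. A call with a gripper value outside its range is refused whole. The fingers move at their own pace and stop on an object; "newtons" is the grip in N (left out, the last holds). Time passes only in rows, so rows that do not move let the fingers close. It gives the time, the measured TCP pose, the force, the opening and the grip force at its end, in the units of the state.
- bot.observe(): the state, without advancing time (a new reading comes with each control period).
- bot.grab_frame(name): name is "side" or "top"; returns a dict with "frame" (384x512x3 uint8, red, green, blue), "K" (3x3 intrinsics, pixels), "k1" (the pictures are not rectified: a ray, as slopes to the right and down, at radius r is drawn at 1 + k1 r^2 times it, then the intrinsics apply), "rvec" (rotation vector, rad) and "tvec" (3), from world to camera coordinates, as OpenCV has them. Camera axes: x right, y down, z forward; pixel columns grow to the right and rows downward; lengths in m; the calibration is good to about 2 mm. A picture is of the moment at which its call begins. There is no depth.
- bot.job_done(): hands the job in; it is judged then, once.
Trained networks look in a picture, given as the dict that the camera call returned (one of the last four; its "shot" number tells which), for a name from the list of things; names that differ only in an ending like _2 or _b are one class to them, and where a whole thing is asked for, a point or a joint stands for the part that bears it (a point fixed in the world has none). Each returns a list of dicts, best first, with "p" (0 to 1); they miss things now and then, are a little off and sometimes report something else, mostly with a low value. They report only what shows in the picture. A call takes as long as a camera call. They do not tell look-alikes from the thing itself.
- bot.find_in(name, picture): "rect" ([left, top, width, height] in pixels, round what is visible of it).
- bot.mark_of(name, picture): "at" ([column, row] in pixels: a listed point, or the origin of a listed thing).
The state is a dict: "clock": time; "qpos": joint angles; "qd": joint speeds; "joint_efforts": joint torques, N m; "position": TCP position; "tool_rot": TCP orientation; "force": force on the tool from outside, world axes, zero at the start; "moment": the same for the moment, N m; "grip_width": finger opening in m; "finger_force": force on a finger pad.
Only numpy, scipy, OpenCV 4.12 (cv2) and the standard library are available. Lean on these libraries where they do the work, as an engineer would, in place of code of your own. Each camera call takes 0.05 s, during which the arm holds its last target. There are 200 camera calls.

TASK

Vent the vacuum trap: take the loose black cap by its grip bar, put it on the round aluminium pot with its two lugs through the two slots of the mouth and its flange flat on the rim, then twist it clockwise (seen from above) against the return spring to the venting position, half of its quarter turn (about 45 degrees), where its two pointers stand at the twin ribs. It must never be turned on to the lock click at the end of the quarter turn. Finish still gripping the cap and holding it at that half-way position; leave the other things on the bed where they stand.

Things in the scene. Friction and masses are not known exactly. Their poses are not given: they have to be found in the camera images.
- cap_grip (a point): centre of the grip bar of the loose bayonet cap (0.1 to 0.2 kg). z up, x along the bar: 52 mm long, 16 mm thick (along y), 34 mm tall; bar top 18 mm above this point, flange top 16 mm below it, underside of the cap 42 mm below it. The cap starts standing on its plug. Half a turn gives the same cap. Black flange and bar, aluminium plug.
- cap_foot (a point): centre of the cap's underside, axes as cap_grip. From here up: plug 48 mm in diameter, 20 mm tall, 3 mm chamfer at its foot; two lugs on it at +x and -x, 10 mm wide, out to 31.5 mm from the axis, 3 to 12 mm up; then the flange, 72 mm in diameter, 6 mm thick, with small pointers on its edge at +x and -x (out to 40 mm), in line with lugs and bar.
- pot: fixed vacuum trap pot: round, aluminium, 80 mm in diameter, 75 mm tall, on a 104 mm round foot; hose barb low on its side (60 degrees counter-clockwise of its +x, 22 mm up, out to 73 mm). Origin: centre of its underside, on the surface; z up; its two entry slots, with a single outside rib at each, lie along its +x and -x.
- pot_mouth (a point): centre of the pot's mouth at the top of its rim, 75 mm up; axes as the pot. Hole 52 mm in diameter, ring 5 mm thick; slots along +x and -x out to 35 mm from the axis, 34 degrees of arc wide. The cap enters with its x along this x (either way round, about 5 degrees of play) and goes down until its flange lies on the rim: cap_grip then 22 mm above this point.
- pot_half (a point): top of the twin ribs outside the rim, 45 degrees clockwise (seen from above) of the pot's +x slot, 42 mm from the axis; a like pair stands opposite. The cap's pointers stand here at the venting position. Under the ring the lugs turn clockwise only: 45 degrees to here, 90 degrees to the lock. A steel pawl barrel stands 76 degrees clockwise of each slot.
- carrier (a joint): turn (rad) of the sprung carrier in the pot, 0 at rest, grows as the cap is twisted clockwise; the lugs meet it after about 6 degrees, so it reads the cap's twist less 0.1: about 0.69 at the venting position, over 1.25 when the lock clicks. Its spring (0.03 N m at rest, 0.07 half-way) turns a released cap back. From about 60 degrees of twist the lugs run up on the lock's spring balls.
- setting_block: bystander: steel setting block 25x50x30 mm; origin at the centre of its underside. Leave it alone.
- collet: bystander: standing spring collet, 34 mm across, 46 mm tall; origin at the centre of its underside. Leave it alone.
- stop_pin: bystander: stepped steel stop pin standing upright, 30 mm across, 63 mm tall; origin at the centre of its underside. Leave it alone.
- vac_plug: bystander: black rubber plug with a small knob, 35 mm across, 37 mm tall; origin at the centre of its underside. Leave it alone.
There are look-alikes about, which are no part of the job. What is meant by the part that bears cap_grip is not pink, and is the larger of those in its own colour.

How it is judged:
On the way:
1. the cap sits in the pot at the entry slots, flange on the rim, not yet twisted (horizontal distance between cap_grip and pot_mouth below 0.004 m and height (world z) of cap_grip below 0.101 m and angle between cap_grip's own z axis and vertical below 0.1 rad and angle between the x axis of cap_grip and the x axis of pot, either way round below 0.35 rad), for 0.05 s.
At the end, for the whole second after the job is handed in: cap in the pot, flange on the rim (grip centre within 4 mm of the pot axis, under 26 mm above the mouth, tilt under 0.1 rad), twisted 35 to 55 degrees clockwise from the slots with the carrier over 0.4 rad and at rest, fingers still gripping it (over 1 N) (horizontal distance between cap_grip and pot_mouth below 0.004 m and height (world z) of cap_grip below 0.101 m and angle between cap_grip's own z axis and vertical below 0.1 rad and angle between the x axis of cap_grip and the x axis of pot, either way round between 0.61 and 0.96 rad and value of joint carrier above 0.4 rad and velocity of joint carrier between -0.05 and 0.05 rad/s and contact force between the fingers and cap above 1 N); the arm keeps its last pose, push and grip.
It fails at once if the cap is turned on to the lock click (carrier beyond 1.25 rad) (value of joint carrier above 1.25 rad).
It fails at once if the setting block is moved more than 3 cm (distance of setting_block from where it was at the start of the episode above 0.03 m).
It fails at once if the collet is moved more than 3 cm (distance of collet from where it was at the start of the episode above 0.03 m).
It fails at once if the stop pin is moved more than 3 cm (distance of stop_pin from where it was at the start of the episode above 0.03 m).
It fails at once if the vac plug is moved more than 3 cm (distance of vac_plug from where it was at the start of the episode above 0.03 m).
It also fails if it takes over 45 s, if anything falls off the work surface, if the arm or the gripper's body presses on something with over 40 N, if the wrist force passes 120 N, or if a joint passes its speed limit or range.

## Working session

There is one attempt and no reset: what is moved stays moved. The work goes in short steps, Python scripts to look and compute and a tool call to move; the robot and the scene stay as the last step left them, time stands still between calls to the robot, and variables do not carry over. Pictures are saved under pics/ and viewed, at most 10 in all, crops included, and the job is handed in when it is done.

Besides the shell and the picture viewer there is one more tool, called after ">>>" as name(argument=value, ...), one argument or row to a line, values as JSON. arm_command: Moves the arm, as the interface text tells. Its arguments: {"type":"object","properties":{"deltas":{"type":"array","items":{"type":"array"}},"newtons":{"type":"number"}},"required":["deltas"]}

```bash
mkdir -p pics; cat > h.py <<'E'
import numpy as np, cv2
from workcell import bot
def ray(f,px):
    K=np.array(f["K"]);d=np.array([f["k1"],0,0,0],float)
    u=cv2.undistortPoints(np.array([[px]],float),K,d)[0,0]
    R=cv2.Rodrigues(np.array(f["rvec"],float))[0];t=np.array(f["tvec"],float).ravel()
    return -R.T@t, R.T@np.array([u[0],u[1],1])
def at_z(f,px,z):
    c,d=ray(f,px);return c+d*(z-c[2])/d[2]
def tri(f1,p1,f2,p2):
    c1,d1=ray(f1,p1);c2,d2=ray(f2,p2)
    s=np.linalg.lstsq(np.array([d1,-d2]).T,c2-c1,rcond=None)[0]
    a,b=c1+s[0]*d1,c2+s[1]*d2
    return (a+b)/2,np.linalg.norm(a-b)
def proj(f,P):
    return cv2.projectPoints(np.array(P,float).reshape(-1,1,3),np.array(f["rvec"],float),np.array(f["tvec"],float),np.array(f["K"],float),np.array([f["k1"],0,0,0],float))[0][:,0]
def save(f,n,crop=None,s=1):
    im=f["frame"][:,:,::-1]
    if crop: x,y,w,h=crop; im=im[y:y+h,x:x+w]
    cv2.imwrite("pics/"+n,cv2.resize(im,None,fx=s,fy=s,interpolation=cv2.INTER_CUBIC))
E
python3 - <<'E'
from h import *
np.set_printoptions(precision=4,suppress=True)
print(bot.observe())
F={n:bot.grab_frame(n) for n in("top","side")}
for n,f in F.items():
    save(f,n+"0.png",s=1.5)
    print(n,ray(f,[256,192]))
    for k in("cap_grip","cap_foot","pot","pot_mouth","pot_half"):
        print(n,k,[(np.round(m["at"],1).tolist(),round(m["p"],2)) for m in bot.mark_of(k,f)][:6])
    for k in("cap_grip","pot","setting_block","collet","stop_pin","vac_plug"):
        print(n,k,[(np.round(m["rect"]).tolist(),round(m["p"],2)) for m in bot.find_in(k,f)][:5])
E
```

```text
{'clock': 0.0, 'qpos': array([-1.3502,  0.522 , -0.0364,  1.6   ,  0.0212,  1.0212, -0.1128]), 'qd': array([ 0.0007,  0.0006, -0.0007,  0.0004, -0.0007, -0.0015,  0.0013]), 'joint_efforts': array([ -0.0011, -92.7114,   1.9794, -36.9945,   0.0179,   0.008 ,
         0.    ]), 'position': array([0.1792, 0.5986, 0.4041]), 'tool_rot': array([-3.1404,  0.0001,  2.8508]), 'force': array([ 0.3563, -0.1178,  0.277 ]), 'moment': array([ 0.0395, -0.0003, -0.0092]), 'finger_force': 0.0, 'grip_width': 0.08532622469685838}
top (array([ 0.3155, -0.0427,  1.1777]), array([ 0.1797, -0.0389, -0.9832]))
top cap_grip [([342.7, 213.5], 0.79), ([304.1, 170.9], 0.74), ([299.3, 205.9], 0.72)]
top cap_foot [([337.4, 212.3], 0.89), ([298.7, 208.7], 0.85), ([299.6, 174.0], 0.65)]
top pot [([189.6, 196.8], 0.9), ([297.8, 212.0], 0.35)]
top pot_mouth [([183.3, 190.3], 0.78)]
top pot_half [([186.4, 176.5], 0.64), ([299.6, 207.4], 0.16)]
top cap_grip [([294.0, 164.0, 21.0, 20.0], 0.81), ([286.0, 195.0, 24.0, 27.0], 0.75), ([327.0, 202.0, 24.0, 24.0], 0.69)]
top pot [([160.0, 181.0, 45.0, 35.0], 0.78), ([176.0, 13
[... 268 characters left out ...]
, array([ 0.3374,  0.7702, -0.5413]))
side cap_grip [([298.9, 293.8], 0.95), ([322.7, 250.2], 0.82), ([272.3, 252.3], 0.68)]
side cap_foot [([324.1, 261.9], 0.77), ([294.8, 309.2], 0.75), ([276.1, 272.0], 0.61)]
side pot [([233.2, 189.1], 0.94)]
side pot_mouth [([229.1, 165.3], 0.64)]
side pot_half [([251.9, 164.9], 0.59)]
side cap_grip [([256.0, 242.0, 37.0, 35.0], 0.76), ([277.0, 280.0, 38.0, 37.0], 0.63), ([310.0, 242.0, 29.0, 25.0], 0.61)]
side pot [([213.0, 159.0, 37.0, 42.0], 0.63)]
side setting_block [([289.0, 181.0, 26.0, 20.0], 0.67)]
side collet [([279.0, 159.0, 12.0, 22.0], 0.56)]
side stop_pin [([195.0, 211.0, 13.0, 21.0], 0.44)]
side vac_plug [([195.0, 212.0, 16.0, 20.0], 0.73)]
```

View pics/top0.png

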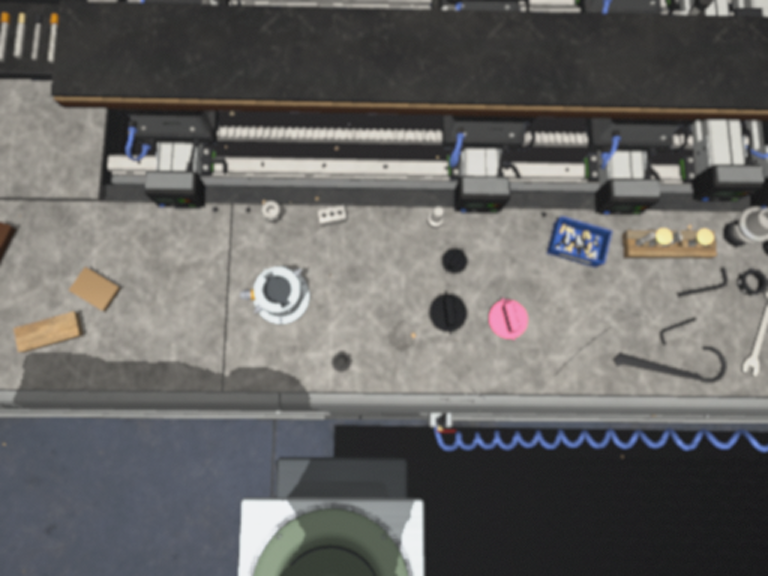

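View pics/side0.png

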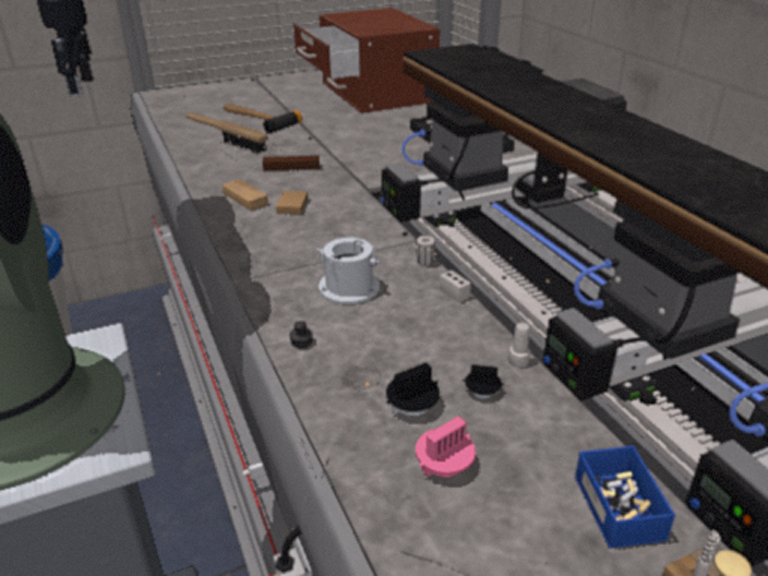

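The top view shows the large black cap at about (299,207), the small black look-alike at (303,173) and the pink one at (340,212). The pot is at about (186,194). In the side view the cap is at about (274,258) and the pot at (232,178). Next I'll triangulate these and view crops to get the angles.

```bash
python3 - <<'E'
from h import *
np.set_printoptions(precision=4,suppress=True)
T=bot.grab_frame("top");S=bot.grab_frame("side")
def near(k,f,p,r=15):
    c=[m for m in bot.mark_of(k,f) if np.hypot(*(np.array(m["at"])-p))<r]
    return c[0]["at"] if c else None
for k,a,b,z in(("cap_grip",(299,206),(273,252),.042),("cap_foot",(298,208),(276,272),0),("pot",(189,196),(233,189),0),("pot_mouth",(184,190),(229,165),.075),("pot_half",(186,176),(252,165),.075)):
    p=near(k,T,a);q=near(k,S,b)
    if p is not None: print(k,"top@z",at_z(T,p,z))
    if q is not None: print(k,"side@z",at_z(S,q,z))
    if p is not None and q is not None: print(k,"tri",*tri(T,p,S,q))
a=[]
for f,c in((T,(150,160,80,60)),(S,(200,145,80,60)),(T,(260,175,80,60)),(S,(236,222,80,60))):
    x,y,w,h=c;a.append(cv2.resize(f["frame"][y:y+h,x:x+w,::-1],(400,300),interpolation=cv2.INTER_CUBIC))
cv2.imwrite("pics/c.png",np.vstack([np.hstack(a[:2]),np.hstack(a[2:])]))
E
```

```text
cap_grip top@z [ 0.4823 -0.2048  0.042 ]
cap_grip side@z [ 0.4769 -0.2038  0.042 ]
cap_grip tri [ 0.4797 -0.204   0.0419] 0.005280903951947758
cap_foot top@z [ 0.483  -0.2042  0.    ]
cap_foot side@z [ 0.4782 -0.2111  0.    ]
cap_foot tri [ 0.4827 -0.2048 -0.0066] 0.0024733057692638456
pot top@z [0.5161 0.1049 0.    ]
pot side@z [0.5192 0.0921 0.    ]
pot tri [ 0.5208  0.1051 -0.0088] 0.006460164103224006
pot_mouth top@z [0.5139 0.1037 0.075 ]
pot_mouth side@z [0.5105 0.0982 0.075 ]
pot_mouth tri [0.5137 0.1045 0.0712] 0.0018414288360046223
pot_half top@z [0.5534 0.0933 0.075 ]
pot_half side@z [0.5535 0.0967 0.075 ]
pot_half tri [0.5525 0.0932 0.0771] 0.0008303387205644677
```

View pics/c.png

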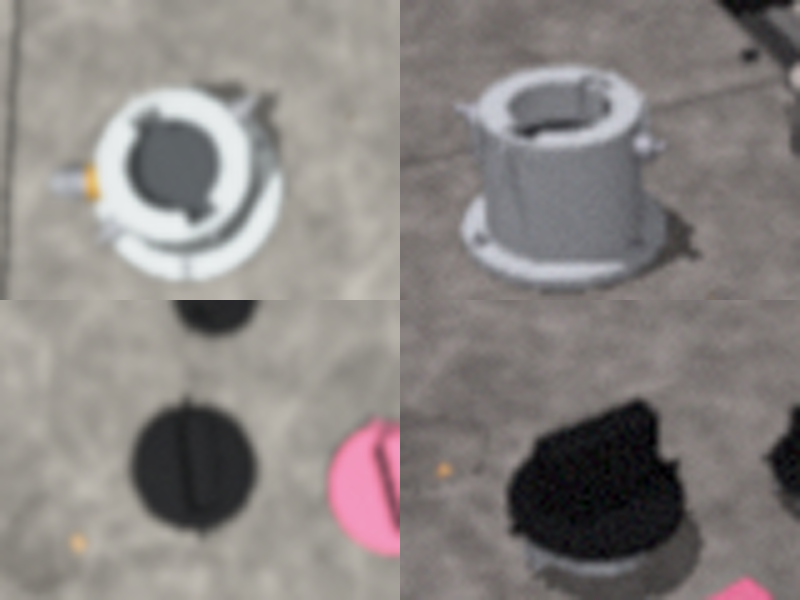

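The crop shows the pot's slots in the top view at about (180,183) and (190,202). The pawl barrel at (198,181) agrees with the +x slot being the upper one. The cap's pointers are at (297.6,195) and (300.4,221), so its bar lies nearly along world x. Next I'll fit models to refine the poses.

```bash
cat > fit.py <<'E'
from h import *
from scipy.optimize import minimize
def circ(r,z,n=72):
    a=np.linspace(0,2*np.pi,n,endpoint=False);return np.c_[r*np.cos(a),r*np.sin(a),0*a+z]
def box(x0,x1,y0,y1,z0,z1): return np.array([[x,y,z] for x in(x0,x1) for y in(y0,y1) for z in(z0,z1)])
def mouth(z):
    a=np.radians(np.arange(0,360,1.));d=np.minimum(np.abs((a+np.pi/2)%np.pi-np.pi/2),9)
    r=np.where(d<np.radians(17),.035,.026);return np.c_[r*np.cos(a),r*np.sin(a),0*a+z]
def w(P,x,y,t):
    c,s=np.cos(t),np.sin(t);return np.c_[x+c*P[:,0]-s*P[:,1],y+s*P[:,0]+c*P[:,1],P[:,2]]
def rend(f,polys,roi,q=8):
    x,y,W,H=roi;im=np.zeros((H*q,W*q),np.uint8)
    for P,hull in polys:
        p=((proj(f,P)-[x,y]+.5)*q-.5).astype(np.float32)
        if hull:p=cv2.convexHull(p)[:,0]
        cv2.fillPoly(im,[np.round(p*16).astype(np.int32)],255,shift=4)
    m=cv2.resize(im,(W,H),interpolation=cv2.INTER_AREA).astype(float)/255
    return cv2.GaussianBlur(m,(0,0),.8)
CAP=[np.r_[circ(.036,.020),circ(.036,.026)],box(-.026,.026,-.008,.008,.026,.060),box(-.04,.04,-.0015,.0015,.02,.026)]
def fit(cost,x0):
    best=None
    for d in(-.15,0,.15):
        s=np.array([x0,x0+np.array([.004,0,0]),x0+np.array([0,.004,0]),x0+np.array([0,0,.1])])+[0,0,d]
        r=minimize(cost,x0,method="Nelder-Mead",options=dict(initial_simplex=s,xatol=1e-5,fatol=1e-7))
        if best is None or r.fun<best.fun:best=r
    return best.x,best.fun
def fitcap(f,x0,roi,zoff=0):
    x,y,W,H=roi;g=(f["frame"][y:y+H,x:x+W].max(2)<62).astype(float);g=cv2.GaussianBlur(g,(0,0),.5)
    return fit(lambda v:np.mean((rend(f,[(w(P+[0,0,zoff],*v),1) for P in CAP],roi)-g)**2),np.array(x0))
def fitmouth(f,x0,roi,z=.075):
    x,y,W,H=roi;g=f["frame"][y:y+H,x:x+W].astype(float).mean(2)
    def cost(v):
        o=rend(f,[(w(circ(.0385,z),*v),1)],roi);m=rend(f,[(w(mouth(z),*v),0)],roi)
        k=o>.98;return 1-np.corrcoef(m[k],g[k])[0,1]*-1 
    return fit(cost,np.array(x0))
E
python3 - <<'E'
from fit import *
np.set_printoptions(precision=4,suppress=True)
T=bot.grab_frame("top");S=bot.grab_frame("side")
print("cap top",fitcap(T,[.482,-.204,.1],(278,188,44,40)))
print("cap side",fitcap(S,[.48,-.207,.1],(250,236,50,44)))
print("mouth top",fitmouth(T,[.514,.104,.4],(160,170,50,45)))
print("mouth side",fitmouth(S,[.511,.1,.4],(208,152,50,40)))
# hand-picked
for p in((297.6,195),(300.4,221)):print("ptr",at_z(T,p,.023))
for p in((180,183.3),(190,202.5)):print("slot",at_z(T,p,.075))
E
```

```text
cap top (array([ 0.4842, -0.2046, -0.0293]), np.float64(0.039713284832949766))
cap side (array([ 0.4814, -0.2066,  0.2098]), np.float64(0.018901617205169936))
mouth top (array([0.5129, 0.1029, 0.5537]), np.float64(0.024313119042815967))
mouth side (array([0.5103, 0.1   , 0.589 ]), np.float64(0.08560339590887833))
ptr [ 0.5197 -0.2038  0.023 ]
ptr [ 0.4475 -0.2106  0.023 ]
slot [0.5377 0.1146 0.075 ]
slot [0.4867 0.0865 0.075 ]
```

```bash
sed -i 's/(f\["frame"\]\[y:y+H,x:x+W\].max(2)<62)/(f["frame"][y:y+H,x:x+W].max(2)<TH)/; s/^CAP=/TH=75\nCAP=/' fit.py; python3 - <<'E'
import fit; from fit import *
np.set_printoptions(precision=4,suppress=True)
T=bot.grab_frame("top");S=bot.grab_frame("side")
for th in(50,75,90,105):
    fit.TH=th
    print(th,"cap top",*fitcap(T,[.482,-.204,.1],(278,190,42,38)),"cap side",*fitcap(S,[.48,-.207,.1],(252,236,50,40)))
E
```

```text
50 cap top [ 0.4841 -0.2055  0.0006] 0.029297164889572538 cap side [ 0.4818 -0.2068  0.1569] 0.030709734165149525
75 cap top [ 0.4841 -0.2055  0.0006] 0.029297164889572538 cap side [ 0.4818 -0.2068  0.1569] 0.030709734165149525
90 cap top [ 0.4841 -0.2055  0.0006] 0.029297164889572538 cap side [ 0.4818 -0.2068  0.1569] 0.030709734165149525
105 cap top [ 0.4841 -0.2055  0.0006] 0.029297164889572538 cap side [ 0.4818 -0.2068  0.1569] 0.030709734165149525
```

```bash
cat >> fit.py <<'E'
def capcorr(f,x0,roi,zoff=0):
    x,y,W,H=roi;g=f["frame"][y:y+H,x:x+W].astype(float).max(2)
    return fit(lambda v:1+np.corrcoef(rend(f,[(w(P+[0,0,zoff],*v),1) for P in CAP],roi).ravel(),np.minimum(g,120).ravel())[0,1],np.array(x0))
E
python3 - <<'E'
from fit import *
np.set_printoptions(precision=4,suppress=True)
T=bot.grab_frame("top");S=bot.grab_frame("side")
v,c=capcorr(T,[.482,-.204,.1],(278,190,42,38));print(v,c)
u,d=capcorr(S,[.48,-.207,.1],(252,236,50,40));print(u,d)
a=[]
for f,r,v in((T,(278,190,42,38),v),(S,(252,236,50,40),u)):
    x,y,W,H=r;im=cv2.resize(f["frame"][y:y+H,x:x+W,::-1],(400,400),interpolation=cv2.INTER_CUBIC)
    m=cv2.resize(rend(f,[(w(P,*v),1) for P in CAP],r),(400,400))
    im=cv2.convertScaleAbs(im,alpha=1.6)
    cs=cv2.findContours((m>.5).astype(np.uint8),0,2)[0];cv2.drawContours(im,cs,-1,(0,255,0),1);a.append(im)
cv2.imwrite("pics/f.png",np.hstack(a))
E
```

```text
[ 0.484  -0.2052  0.1374] 0.04703348621924808
[ 0.4812 -0.2067  0.1689] 0.048992036932576366
```

View pics/f.png

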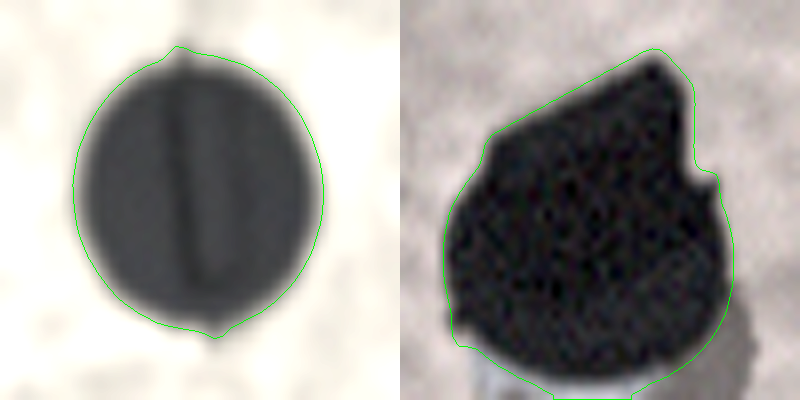

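The fit overlays put the cap at about (0.4826, -0.206) with yaw about 0.12. The mouth is at about (0.5116, 0.1015) with yaw about 0.565. I'll turn the tool to yaw π so its axes line up with the world, then move over.

>>> arm_command(
  deltas=[
    [[0,0,0],[0,0,-0.145],8.5],
    [[0,0,0],[0,0,-0.145],8.5],
    [[-3.8,-2.5,0],[0,0,0],6],
    [[-3.8,-2.5,0],[0,0,0],6],
    [[-3.8,-2.5,0],[0,0,0],6],
    [[-3.8,-2.5,0],[0,0,0],6],
    [[-3.8,-2.5,0],[0,0,0],6],
    [[-3.8,-2.5,0],[0,0,0],6],
    [[-3.8,-2.5,0],[0,0,0],6],
    [[-3.8,-2.5,0],[0,0,0],6],
    [[0,-4,0],[0,0,0],6],
    [[0,-4,0],[0,0,0],6],
    [[0,-4,0],[0,0,0],6],
    [[0,-4,0],[0,0,0],6],
    [[0,-4,0],[0,0,0],6],
    [[0,-4,0],[0,0,0],6],
  ],
  newtons=40,
)

```text
clock: 3.7
position: [0.4826, 0.1569, 0.4049]
tool_rot: [3.141, 0.0, 3.141]
force: [1.6, -0.8, 1.2]
grip_width: 0.0599
finger_force: 0.0
```

>>> arm_command(
  deltas=[
    [[0,-4,0],[0,0,0],6],
    [[0,-4,0],[0,0,0],6],
    [[0,-4,0],[0,0,0],6],
    [[0,-4,0],[0,0,0],6],
    [[0,-4,0],[0,0,0],6],
    [[0,-4,0],[0,0,0],6],
    [[0,-4,0],[0,0,0],6],
    [[0,-4,0],[0,0,0],6],
    [[0,-4,0],[0,0,0],6],
    [[0,0,0],[0,0,0],6],
    [[0,0,0],[0,0,0],6],
  ],
)

```text
clock: 4.8
position: [0.4823, -0.2022, 0.4046]
tool_rot: [3.142, -0.0, 3.139]
force: [-0.2, -0.1, -0.0]
grip_width: 0.0602
finger_force: 0.0
```

>>> arm_command(
  deltas=[
    [[0,-0.4,0],[0,0,-0.12],5],
    [[0,0,3],[0,0,0],5],
    [[0,0,3],[0,0,0],5],
    [[0,0,3],[0,0,0],5],
    [[0,0,3],[0,0,0],5],
    [[0,0,3],[0,0,0],5],
    [[0,0,0],[0,0,0],5],
    [[0,0,0],[0,0,0],5],
  ],
)

```text
clock: 5.6
position: [0.4829, -0.2049, 0.2553]
tool_rot: [3.141, -0.0, -3.021]
force: [-0.2, -0.4, 0.5]
grip_width: 0.0498
finger_force: 0.0
```

```bash
python3 - <<'E'
from h import *
print(bot.observe()["qpos"].round(2))
S=bot.grab_frame("side");T=bot.grab_frame("top")
a=[cv2.resize(f["frame"][y:y+90,x:x+100,::-1],(400,360),interpolation=cv2.INTER_CUBIC) for f,x,y in((S,224,195),(T,250,160))]
cv2.imwrite("pics/g.png",np.hstack(a))
E
```

```text
[ 0.23  0.59  0.07  1.98 -0.08  0.57  2.05]
```

View pics/g.png

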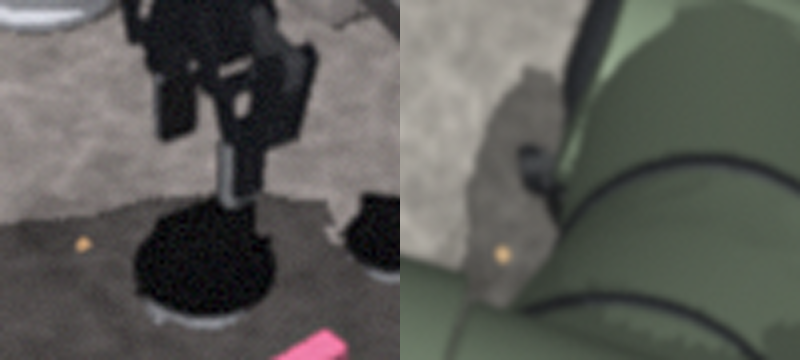

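The side crop shows the fingers straddling the cap's bar, with the near fingertip at about (284,245). The top view is blocked by the arm. I'll descend and grip.

>>> arm_command(
  deltas=[
    [[0,0,2],[0,0,0],5],
    [[0,0,1.5],[0,0,0],5],
    [[0,0,1.0],[0,0,0],5],
    [[0,0,0.5],[0,0,0],5],
    [[0,0,0],[0,0,0],5],
    [[0,0,0],[0,0,0],3],
  ],
)

```text
clock: 6.3
position: [0.4827, -0.2056, 0.2053]
tool_rot: [-3.141, 0.001, -3.022]
force: [0.6, -0.4, 0.3]
grip_width: 0.0369
finger_force: 0.0
```

>>> arm_command(
  deltas=[
    [[0,0,0],[0,0,0],1],
    [[0,0,0],[0,0,0],1],
    [[0,0,0],[0,0,0],1],
    [[0,0,0],[0,0,0],1],
    [[0,0,0],[0,0,0],1],
    [[0,0,0],[0,0,0],1],
  ],
  newtons=60,
)

```text
clock: 6.9
position: [0.4827, -0.2056, 0.2054]
tool_rot: [-3.141, 0.001, -3.023]
force: [-2.1, 0.1, 9.3]
grip_width: 0.0152
finger_force: 59.0
```

>>> arm_command(
  deltas=[
    [[0,0,-1],[0,0,0],1],
    [[0,0,-2.5],[0,0,0],1],
    [[0,0,-3],[0,0,0],1],
    [[0,0,-3],[0,0,0],1],
    [[-0.6,3,0],[0,0,0],1],
    [[-0.6,3,0],[0,0,0],1],
    [[-0.7,3,0],[0,0,0],1],
    [[-0.7,3,0],[0,0,0],1],
    [[-0.7,3,0],[0,0,0],1],
    [[-0.7,3,0],[0,0,0],1],
    [[-0.7,3,0],[0,0,0],1],
    [[-0.6,3,0],[0,0,0],1],
    [[-0.6,3,0],[0,0,0],1],
    [[-0.6,3.2,0],[0,0,0],1],
    [[0,0,0],[0,0,-0.11],1],
    [[0,0,0],[0,0,-0.11],1],
    [[0,0,0],[0,0,-0.11],1],
    [[0,0,0],[0,0,-0.117],1],
    [[0,0,0],[0,0,0],1],
    [[0,0,0],[0,0,0],1],
  ],
)

```text
clock: 8.9
position: [0.5112, 0.1019, 0.3001]
tool_rot: [-3.142, 0.0, -2.579]
force: [-0.3, -0.1, -1.3]
grip_width: 0.0148
finger_force: 58.8
```

```bash
cat > chk.py <<'E'
from fit import *
import sys
np.set_printoptions(precision=4,suppress=True)
o=bot.observe();p=o["position"];print(p,o["tool_rot"],o["qpos"].round(2),o["force"].round(1),o["finger_force"],o["grip_width"])
S=bot.grab_frame("side")
for k in("cap_grip","cap_foot","pot_mouth"):
    for m in bot.mark_of(k,S)[:4]: print(k,np.round(m["at"],1),round(m["p"],2),at_z(S,m["at"],.075 if k=="pot_mouth" else p[2]-.1633-(.042 if k=="cap_foot" else 0)))
b=p[2]-.1633-.042
print("expected px foot,mouth",proj(S,[[p[0],p[1],b],[.5103,.100,.075]]))
x,y,W,H=200,110,80,75
im=cv2.resize(S["frame"][y:y+H,x:x+W,::-1],(800,600)[:2],interpolation=cv2.INTER_CUBIC) if 0 else cv2.resize(S["frame"][y:y+H,x:x+W,::-1],(640,600),interpolation=cv2.INTER_CUBIC)
im=cv2.convertScaleAbs(im,alpha=1.3);t=float(o["tool_rot"][2])
dx,dy=-.0013,-.0015
def dr(P,c):
    q=((proj(S,P)-[x,y]+.5)*8-.5).round().astype(np.int32);cv2.polylines(im,[q],True,c,1)
for P in(circ(.036,b+.020),circ(.036,b+.026),circ(.024,b+.003),box(-.0315,.0315,-.005,.005,b+.003,b+.012)[[0,2,6,4]]):dr(w(P if P.shape[0]==72 or 1 else P,p[0]+dx,p[1]+dy,t)+[0,0,0 if 1 else b],(0,255,0))
dr(w(mouth(.075),.5103,.100,.57),(0,0,255));dr(w(circ(.04,.075),.5103,.1,.57),(0,0,255))
cv2.imwrite("pics/"+sys.argv[1],im)
E
python3 chk.py h1.png
```

```text
[0.5112 0.1019 0.3001] [-3.1415  0.0003 -2.5793] [-0.29  0.5  -0.03  1.96  0.03  0.67  1.8 ] [-0.3 -0.1 -1.3] 58.82376194000244 0.014761514176273798
cap_grip [322.5 251.5] 0.87 [ 0.5052 -0.3334  0.1368]
cap_grip [297.  295.5] 0.67 [ 0.4194 -0.404   0.1368]
cap_grip [301.6 192.2] 0.65 [ 0.5612 -0.1593  0.1368]
cap_grip [227.  142.9] 0.61 [0.504  0.1062 0.1368]
cap_foot [322.1 258.9] 0.76 [ 0.5226 -0.3087  0.0948]
cap_foot [230.9 158.6] 0.75 [0.5106 0.102  0.0948]
cap_foot [292.2 310.3] 0.69 [ 0.419  -0.3927  0.0948]
cap_foot [249.8 165.6] 0.54 [0.5388 0.051  0.0948]
pot_mouth [231.3 162.8] 0.67 [0.5162 0.1155 0.075 ]
expected px foot,mouth [[231.1239 158.5706]
 [231.3778 166.0872]]
```

View pics/h1.png

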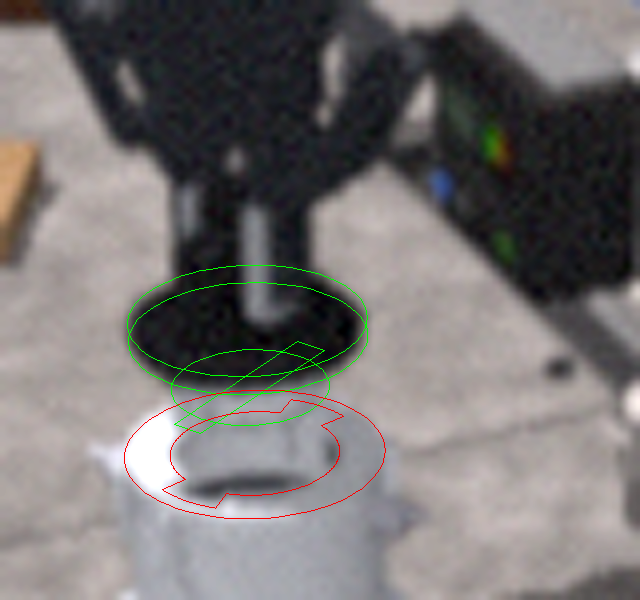

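The crop shows the gripped cap centred over the mouth. The flange sits at crop columns 127–365, matching the model, and the drawn foot agrees with the network to within a pixel. I'll lower it carefully.

>>> arm_command(
  deltas=[
    [[0,0,0.8],[0,0,0],1],
    [[0,0,0.7],[0,0,0],1],
    [[0,0,0.3],[0,0,0],1],
    [[0,0,0.3],[0,0,0],1],
    [[0,0,0],[0,0,0],1],
  ],
)

```text
clock: 9.6
position: [0.5111, 0.1021, 0.2782]
tool_rot: [3.141, -0.001, -2.576]
force: [0.5, -0.7, -1.7]
grip_width: 0.0152
finger_force: 58.8
```

>>> arm_command(
  deltas=[
    [[0,0,0.2],[0,0,0],1],
    [[0,0,0.2],[0,0,0],1],
    [[0,0,0],[0,0,0],1],
  ],
)

```text
clock: 9.9
position: [0.5113, 0.1021, 0.2746]
tool_rot: [-3.142, 0.0, -2.575]
force: [1.5, 0.0, -1.7]
grip_width: 0.015
finger_force: 58.8
```

>>> arm_command(
  deltas=[
    [[0,0,0.3],[0,0,0],1],
    [[0,0,0.3],[0,0,0],1],
    [[0,0,0.3],[0,0,0],1],
    [[0,0,0],[0,0,0],1],
  ],
)

```text
clock: 10.3
position: [0.5112, 0.1022, 0.2653]
tool_rot: [3.142, 0.0, -2.575]
force: [2.4, 1.6, -3.9]
grip_width: 0.0149
finger_force: 58.7
```

>>> arm_command(
  deltas=[
    [[0,0,0.2],[0,0,0],1],
    [[0,0,0.2],[0,0,0],1],
    [[0,0,0.1],[0,0,0],1],
    [[0,0,0],[0,0,0],1],
  ],
)

```text
clock: 10.7
position: [0.5113, 0.1021, 0.2606]
tool_rot: [-3.142, 0.0, -2.575]
force: [3.1, 1.8, -2.9]
grip_width: 0.0152
finger_force: 58.8
```

>>> arm_command(
  deltas=[
    [[0,0,0.1],[0,0,0],1],
    [[0,0,0],[0,0,0],1],
  ],
)

```text
clock: 10.9
position: [0.5113, 0.1021, 0.2604]
tool_rot: [-3.141, 0.001, -2.576]
force: [-2.8, 1.2, 15.3]
grip_width: 0.0146
finger_force: 61.2
```

>>> arm_command(
  deltas=[
    [[0,0,0.1],[0,0,0],1],
    [[0,0,0],[0,0,0],1],
  ],
)

```text
clock: 11.1
position: [0.5112, 0.1021, 0.2604]
tool_rot: [-3.141, 0.001, -2.576]
force: [-9.3, -0.1, 39.5]
grip_width: 0.015
finger_force: 64.7
```

Contact came at TCP z 0.2604, which is the expected seated height. I'll relieve most of the push and then twist clockwise.

>>> arm_command(
  deltas=[
    [[0,0,-0.13],[0,0,0],1],
    [[0,0,0],[0,0,0],1],
  ],
)

```text
clock: 11.3
position: [0.5113, 0.1022, 0.2604]
tool_rot: [-3.141, 0.001, -2.575]
force: [-2.2, 0.9, 16.5]
grip_width: 0.0148
finger_force: 61.4
```

>>> arm_command(
  deltas=[
    [[0,0,0],[0,0,0.05],1],
    [[0,0,0],[0,0,0.05],1],
    [[0,0,0],[0,0,0.05],1],
    [[0,0,0],[0,0,0.05],1],
    [[0,0,0],[0,0,0],1],
  ],
)

```text
clock: 11.8
position: [0.5115, 0.1021, 0.2604]
tool_rot: [-3.141, 0.001, -2.777]
force: [1.4, 0.3, 10.9]
grip_width: 0.0152
finger_force: 60.7
```

```bash
python3 -c "
from workcell import bot
o=bot.observe();print(o['position'],o['tool_rot'],o['force'],o['moment'],o['qpos'])"
```

```text
[0.51151148 0.10207645 0.26042973] [-3.14117323e+00  9.94409697e-04 -2.77723249e+00] [ 1.35744497  0.25892677 10.92127021] [-0.02390314 -0.26406444 -0.08790428] [-0.32772482  0.57155078  0.02290203  1.98807278 -0.02190341  0.58118212
  1.64499015]
```

>>> arm_command(
  deltas=[
    [[0,0,0],[0,0,0.05],1],
    [[0,0,0],[0,0,0.05],1],
    [[0,0,0],[0,0,0.05],1],
    [[0,0,0],[0,0,0.05],1],
    [[0,0,0],[0,0,0.05],1],
    [[0,0,0],[0,0,0.05],1],
    [[0,0,0],[0,0,0],1],
  ],
)

```text
clock: 12.5
position: [0.5114, 0.1022, 0.2604]
tool_rot: [3.142, 0.001, -3.077]
force: [0.2, 0.6, 12.6]
grip_width: 0.0149
finger_force: 60.8
```

>>> arm_command(
  deltas=[
    [[0,0,0],[0,0,0.05],1],
    [[0,0,0],[0,0,0.05],1],
    [[0,0,0],[0,0,0.05],1],
    [[0,0,0],[0,0,0.05],1],
    [[0,0,0],[0,0,0.05],1],
    [[0,0,0],[0,0,0.04],1],
    [[0,0,0],[0,0,0],1],
    [[0,0,0],[0,0,0],1],
    [[0,0,0],[0,0,0],1],
  ],
)

```text
clock: 13.4
position: [0.5114, 0.1023, 0.2604]
tool_rot: [3.141, 0.001, 2.918]
force: [0.2, 1.7, 12.5]
grip_width: 0.015
finger_force: 60.8
```

```bash
sed -i 's/^for P in(circ.*$/for P in(circ(.036,b+.020),circ(.036,b+.026),np.array([[-.04,0,b+.026],[.04,0,b+.026]])):dr(w(P,p[0]+dx,p[1]+dy,t),(0,255,0))\ndr(w(np.array([[-.042,0,.075],[.042,0,.075]]),.5103,.1,.57-.785),(255,0,255))/' chk.py; python3 chk.py h2.png; python3 -c "
from workcell import bot
print(bot.observe()['moment'])"
```

```text
[0.5114 0.1023 0.2604] [3.141  0.0007 2.9178] [-0.45  0.58  0.18  1.99 -0.18  0.58  1.21] [ 0.2  1.7 12.5] 60.81160604953766 0.015030872199828604
cap_grip [229.3 158.8] 0.93 [0.5053 0.0987 0.0971]
cap_grip [319.6 249.6] 0.82 [ 0.53   -0.2872  0.0971]
cap_grip [299.4 295.8] 0.8 [ 0.4425 -0.3723  0.0971]
cap_foot [231.  173.1] 0.92 [0.5087 0.1006 0.0551]
cap_foot [296.4 308.6] 0.9 [ 0.4455 -0.3602  0.0551]
cap_foot [324.3 260.1] 0.8 [ 0.5507 -0.2751  0.0551]
cap_foot [230.  166.1] 0.3 [0.5192 0.1344 0.0551]
pot_mouth [230.9 168.4] 0.58 [0.5051 0.0899 0.075 ]
expected px foot,mouth [[231.7679 172.5588]
 [231.3778 166.0872]]
[ 0.3542016  -0.05263247 -0.00763663]
```

View pics/h2.png

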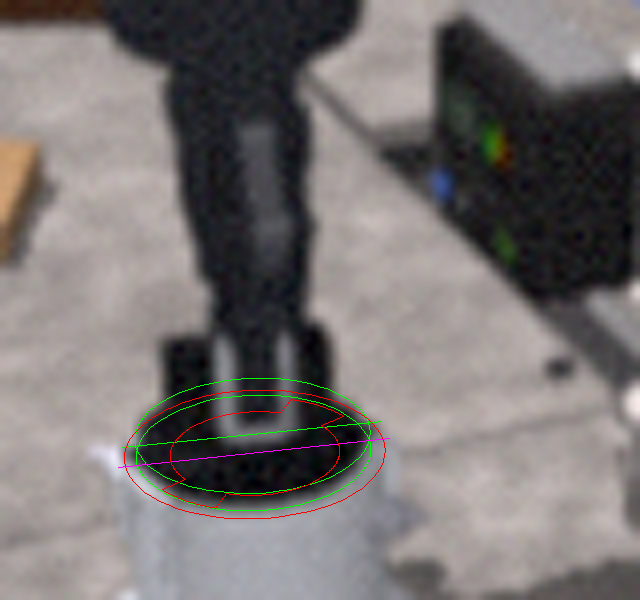

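The cap is seated on the rim and turned about 45°. Its dark flange at crop (135–370, 395–505) overlies the rim, and the pointer line is parallel to the twin-rib line. I'm handing in.

```bash
python3 -c "
from workcell import bot
print(bot.job_done())"
```

```text
the job is handed in; nothing more can be done
None
```

I handed the job in with the cap seated flat on the pot and still gripped at about 61 N. It is twisted about 45° clockwise to the venting position, reading from the tool angle and side view. The hand-in returned no verdict.

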